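# Chock the sloping tin rack and load it with tins

## Robot

A 6-joint arm with a two-finger parallel gripper is mounted at the origin on the work surface. World frame = base frame: x ahead of the robot, y to its left, z up, the work surface at z = 0. Lengths are in m, angles in rad, forces in N, time in s.
With the tool pointing down it reaches from about 0.275 to 0.875 m from the base axis. Payload 12.5 kg.
Tool frame: the origin (TCP) lies on the centre line of the jaws, within the pads' length; the fingertips stand r.finger_overhang ahead of it and the grasp point (between the pads) lies 3 mm ahead of it (r.finger_overhang is the distance from the TCP to the fingertips, in m); z points along the fingers, y is the direction in which the jaws open and shut (so a half turn about z gives the same grasp; the last joint's range is limited). The gripper opens to 85 mm and grips with 20 to 120 N. Pads are 22 mm wide; open, the fingers measure 114 mm over their backs; the gripper's body (76 mm by 85 mm) begins 54 mm behind the grasp point. The pads swing forward as they close: fully open they stand 13 mm farther back than shut.
Start: joints at [-1.424, 0.351, 1.652, -0, 1.139, -0.085], TCP at [0.126, -0.535, 0.253] pointing down, gripper open.
Joint ranges: [-2.75, 2.75], [-0.79, 2.1], [0.01, 2.65], [-1.57, 4.71], [0.07, 3.14], [-2.87, 2.87]. Speed limits (rad/s): [2.22, 2.22, 2.79, 3.14, 3.14, 3.14].

## Interface

Orientations are given as a unit quaternion [x, y, z, w].
In Python, from cell import r, optics gives the robot as it stands. The module is installed in compiled form; this text tells all that it offers. Calls block until the motion is done:
- r.move_to(position, orientation): joint-space move of the TCP to a pose.
- r.move_linear(position, rot=None, vel=0.15): straight line of the TCP; rot=None keeps the orientation; vel is the mean speed in m/s.
- r.set_joints(angles): joint-space move.
- r.set_gripper(opening, squeeze=None): opening from 0.0 (shut) to 1.0 (fully open); squeeze is the grip in N (None keeps the last); returns when the fingers have stopped.
- r.sleep(seconds).
- r.inverse_kinematics(position, orientation): joint angles nearest the present ones, or None.
- optics.get_image(name): name is "side" or "top"; returns a dict with "pixels" (400x640x3 uint8, red, green, blue), "depth" (400x640 float32, m along the optical axis (not along the pixel's ray), 0 where there is no reading), "fx", "fy", "cx", "cy" (pixels), "camera_from_world" (4x4, takes a point from world to camera coordinates). Camera axes: x right, y down, z forward; pixel columns grow to the right and rows downward; lengths in m; the calibration is good to about 2 mm. A picture is of the moment at which its call begins.
A pose or a line that the arm cannot do raises r.PlanningError and nothing moves.
- r.hand_in(): hands the job in, once; it reports no verdict.
Readings, each from a call of its own:
- r.current_t(): time.
- r.current_q(): joint angles.
- r.current_qvel(): joint speeds.
- r.current_effort(): joint torques, N m.
- r.current_tool_pos(): TCP position.
- r.current_ee_rot(): TCP orientation.
- r.current_contact_force(): force on the tool from outside, world axes, zero at the start.
- r.current_torque(): the same for the moment, N m.
- r.current_opening(): opening from 0.0 (shut) to 1.0 (fully open).
Only numpy, scipy, OpenCV 4.12 (cv2) and the standard library are available. Lean on these libraries where they do the work, as an engineer would, in place of code of your own. Each camera call takes 0.05 s, during which the arm holds its last target. There are 200 camera calls.

## Task

Take the short chock out of the sloping tin rack and leave it on the chopping board or the worktop; then, while the rack is still empty, lay in the chock that fits between its side rails, square across the lane against the two stop posts. Then lay all the tins on their sides in the rack in one row, crosswise like rollers, letting each go only when it lies up against the chock or the tin before it so that none runs down the slope. The long chock stays off the rack too, and the glasses, egg cups, carafe and pot are left alone.

Things in the scene. Friction and masses are not known exactly. Their poses are not given: they have to be found in the camera images.
- lane: Floor of the fixed wooden tin rack: 130 mm wide between two side rails (12 mm wide, 14 mm high). Origin: on the floor's surface, midway between the rails, in line with the uphill faces of the stop posts at the low end. x across, y uphill, z square out of the floor, which slopes 4.5 degrees, reaches from y = -20 to +370 mm, and is 24 mm above the table at the origin. Tins roll freely on it.
- stop (a point): Same point as lane's origin. The two stop posts (15 mm wide across the lane, 14 mm thick, 32 mm high) stand either side of it in the low corners against the rails, at lane y = -14 to 0, with a 100 mm opening between them. There is no other stop: an unchocked tin rolls out through the opening.
- tray: White tray, 132 (x) by 310 mm (y), fixed. Origin: centre of its underside; floor 6 mm up; three ribs along y at x = -59.5, 0, 59.5 mm (13 mm wide, tops 15 mm up) keep the tins from rolling. Tins start in it in two rows (x = -30, +30 mm), three places to a row about 94 mm apart, axes along y, so some 30 mm is free between the ends of neighbours. Some places may be empty.
- board: Dark wooden chopping board, 180 mm (x) by 290 mm (y) by 12 mm thick, fixed to the table. Origin: centre of its underside. Two spare chocks lie on it 90 mm either side of the middle, along its x; the middle is free.
- chock_mid: Wooden chock bar, 122 mm long, 30 mm wide, 30 mm high, about 0.07 kg: the one that just fits between the side rails of the rack and rests against both stop posts. Origin: centre of its underside; x along its length, z up. Starts on the board. Not fastened: it lies by its weight.
- chock_long: Wooden chock bar of the same section, 158 mm long: too long to go between the rails. Origin as chock_mid. Starts on the board.
- chock_short: Wooden chock bar of the same section, 86 mm long: so short that it slips out between the stop posts. Origin as chock_mid. Starts lying in the rack, somewhere along the lane.
- tin0: Plain steel food tin lying on its side, 52 mm across and 64 mm long, about 0.18 kg. Origin: its centre; x along its axis (y and z turn as it rolls). It can be held by its flat ends. Four to six tins are present.
- tin1: Plain steel food tin lying on its side, 52 mm across and 64 mm long, about 0.18 kg. Origin: its centre; x along its axis (y and z turn as it rolls). It can be held by its flat ends. Four to six tins are present.
- tin2: Plain steel food tin lying on its side, 52 mm across and 64 mm long, about 0.18 kg. Origin: its centre; x along its axis (y and z turn as it rolls). It can be held by its flat ends. Four to six tins are present.
- tin3: Plain steel food tin lying on its side, 52 mm across and 64 mm long, about 0.18 kg. Origin: its centre; x along its axis (y and z turn as it rolls). It can be held by its flat ends. Four to six tins are present.
- tin4: Plain steel food tin lying on its side, 52 mm across and 64 mm long, about 0.18 kg. Origin: its centre; x along its axis (y and z turn as it rolls). It can be held by its flat ends. Four to six tins are present.
- tin5: Plain steel food tin lying on its side, 52 mm across and 64 mm long, about 0.18 kg. Origin: its centre; x along its axis (y and z turn as it rolls). It can be held by its flat ends. Four to six tins are present.
- tumbler0: Upturned drinking glass, 64 mm across, 90 mm high. A bystander. Origin: centre of its underside, z up.
- tumbler1: Upturned drinking glass, 64 mm across, 90 mm high. A bystander. Origin: centre of its underside, z up.
- eggcup0: White egg cup, 50 mm across, 58 mm high. A bystander. Origin: centre of its underside, z up.
- eggcup1: White egg cup, 50 mm across, 58 mm high. A bystander. Origin: centre of its underside, z up.
- carafe: Green glass carafe, 84 mm across, 185 mm high. A bystander. Origin: centre of its underside, z up.
- pot: Terracotta pot, 104 mm across, 110 mm high. A bystander. Origin: centre of its underside, z up.
Things that resemble listed ones, but are neither listed nor needed, are in the scene too. Leave any green or turquoise look-alike of the tin4 alone.

How it is judged:
By the outcome, as a careful person would: the job done as asked, in the order asked, and still so for the second after the job is handed in, with the robot touching nothing.
Of tin0, tin1, tin2, tin3, tin4, tin5 only 4 to 6 are there at a start; the rules pass over those that are not, and their reading is None.
At some moment in a run one of chock_mid, chock_short may be knocked a few centimetres aside while the robot is not near it.
It also fails if it takes over 210 s, if anything falls off the work surface, if the arm or the gripper's body presses on something with over 40 N, if the wrist force passes 120 N, or if a joint passes its speed limit or range.

## Working session

There is one attempt and no reset: what is moved stays moved. The work goes in short steps, each a Python script; the robot and the scene stay as the last script left them, time stands still between calls to the robot, and variables do not carry over. Pictures are saved under pics/ and viewed, about 12 in all and at most 16, crops included, and the job is handed in when it is done.

```bash
mkdir -p pics; cat > h.py <<'E'
import numpy as np, cv2
from cell import r, optics
def snap(name,fn=None):
    d=optics.get_image(name)
    if fn: cv2.imwrite('pics/'+fn,cv2.cvtColor(d['pixels'],cv2.COLOR_RGB2BGR))
    return d
def world(d):
    "400x640x3 world points"
    v,u=np.mgrid[0:400,0:640]; z=d['depth'].astype(float)
    P=np.stack([(u-d['cx'])/d['fx']*z,(v-d['cy'])/d['fy']*z,z,np.ones_like(z)],-1)
    W=P@np.linalg.inv(d['camera_from_world']).T
    W[z==0]=np.nan
    return W[...,:3]
E
python3 - <<'E'
from h import *
for n in('top','side'):
    d=snap(n,n+'0.png'); W=world(d); np.savez('/tmp/'+n,p=d['pixels'],W=W)
    M=np.linalg.inv(d['camera_from_world']); print(n,d['fx'],M.round(3))
print(r.finger_overhang,r.current_t(),r.current_ee_rot(),r.current_contact_force())
E
```

```text
top 491.21600032957076 [[ 0.022 -0.99   0.139  0.327]
 [-1.    -0.023 -0.003 -0.014]
 [ 0.006 -0.139 -0.99   1.439]
 [ 0.     0.     0.     1.   ]]
side 474.2437390038337 [[-0.81  -0.422  0.406 -0.021]
 [-0.586  0.605 -0.539  0.749]
 [-0.018 -0.675 -0.738  1.102]
 [ 0.     0.     0.     1.   ]]
0.022 0.1 [ 9.93291938e-01  1.15632395e-01 -2.18167928e-06 -5.24653451e-04] [-0.32880686  0.1716029  -0.06680067]
```

View pics/top0.png

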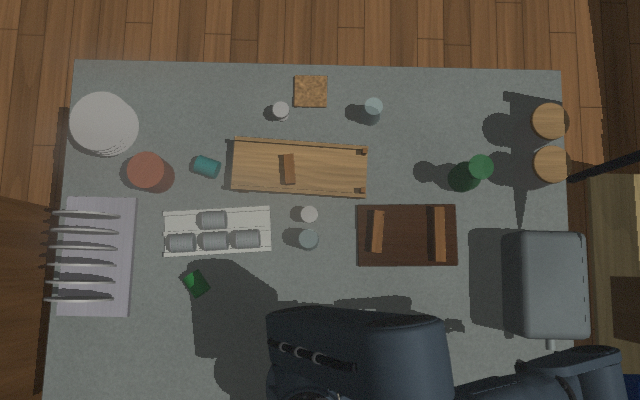

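View pics/side0.png

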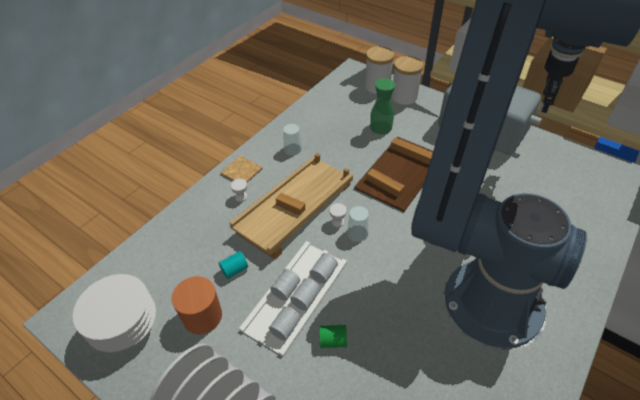

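Top view: the rack runs from (232,165) to its low end at (367,175), with posts at (362,152) and (362,191).

Candidates and choices:
- **Chocks:** (287,168) in the rack is the short one. On the board, (377,231) is about 43 px long and (440,234) about 55 px, so they look like mid and long.
- **Tins:** grey ones at (212,220), (181,242), (214,240) and (246,239). The turquoise (206,166) and green (195,283) ones are look-alikes to leave alone.

Next I'll measure these and check one close crop.

```bash
cat > m.py <<'E'
from h import *
def rect(pts):
    (c,(w,h),a)=cv2.minAreaRect((pts[:,:2]*1000).astype(np.float32))
    if w<h: w,h,a=h,w,a+90
    return np.round(c,1),round(w,1),round(h,1),round((a+90)%180-90,1)
def comps(mask,W,minn=25):
    n,l,s,c=cv2.connectedComponentsWithStats(mask.astype(np.uint8),connectivity=4)
    return [(W[l==i],c[i]) for i in range(1,n) if s[i,4]>=minn]
E
python3 - <<'E'
from m import *
p,W=[np.load('/tmp/top.npz')[k] for k in('p','W')]
cv2.imwrite('pics/crop1.png',cv2.cvtColor(cv2.resize(p[125:275,150:465],None,fx=2.5,fy=2.5,interpolation=cv2.INTER_CUBIC),cv2.COLOR_RGB2BGR))
u=np.arange(640)[None,:]*np.ones((400,1)); v=np.arange(400)[:,None]*np.ones((1,640))
z=W[...,2]
def show(t,m,minn=25):
    for P,c in comps(m,W,minn): print(t,c.round(),len(P),rect(P),'z',np.percentile(P[:,2],[5,50,95]).round(4))
show('board',(u>350)&(u<460)&(v>200)&(v<270)&(z>.03))
show('tray',(u>155)&(u<275)&(v>200)&(v<262)&(z>.03))
print('table',np.nanmedian(z[100:120,150:250]))
# lane floor plane
fl=(u>240)&(u<275)&(v>152)&(v<182)|(u>300)&(u<350)&(v>155)&(v<184)
Q=W[fl]; Q=Q[~np.isnan(Q[:,0])]
A=np.c_[Q[:,:2],np.ones(len(Q))]; c=np.linalg.lstsq(A,Q[:,2],rcond=None)[0]
print('plane',c,np.degrees(np.arctan(np.hypot(*c[:2]))),np.degrees(np.arctan2(c[1],c[0])),np.std(A@c-Q[:,2]))
for nm in('top','side'):
    W=np.load('/tmp/'+nm+'.npz')['W']; z=W[...,2]
    h=z-(W[...,:2]@c[:2]+c[2])
    reg=(W[...,0]>.38)&(W[...,0]<.65)&(W[...,1]>-.15)&(W[...,1]<.33)
    show(nm+' rail+',reg&(h>.007)&(h<.06),8)
    show(nm+' hi',reg&(h>.022)&(h<.06),4)
    show(nm+' rack',reg&(h>-.006)&(h<.06)&(z>.012),80)
E
```

```text
board [439. 233.] 637 (array([ 434. , -361.6]), 157.5, 32.9, 0.3) z [0.0358 0.0424 0.048 ]
board [377. 231.] 460 (array([ 436.3, -185.1]), 121.9, 30.5, -4.0) z [0.037  0.0426 0.0477]
tray [214. 220.] 430 (array([457.8, 281. ]), 64.2, 51.7, -86.2) z [0.0384 0.0538 0.0616]
tray [248. 239.] 427 (array([406. , 183.4]), 64.2, 51.6, -85.1) z [0.0382 0.0536 0.0612]
tray [215. 241.] 439 (array([398.6, 274.5]), 65.7, 52.5, -86.7) z [0.0383 0.0534 0.0607]
tray [182. 243.] 449 (array([391. , 367.5]), 65.6, 52.1, -85.4) z [0.0373 0.0536 0.061 ]
table 0.0004694947499872537
plane [0.00012521 0.07821161 0.03511908] 4.4720970200244015 89.90827151168392 0.003028517311134372
top rail+ [289. 169.] 334 (array([606.5,  71.5]), 86.1, 31.7, 5.5) z [0.0638 0.0704 0.0754]
top rail+ [301. 191.] 629 (array([545.1,  43.5]), 385.7, 27.2, -89.4) z [0.0377 0.0525 0.0655]
top rail+ [309. 214.] 239 (array([478.8,  10.7]), 46.1, 45.3, 1.4) z [0.0542 0.0583 0.0634]
top rail+ [308. 239.] 322 (array([406.6,  10.8]), 54.6, 53.0, 64.6) z [0.0568 0.0898 0.0938]
top rail+ [251. 238.] 106 (array([410.2, 175.1]), 50.1, 30.9, 
[... 2178 characters left out ...]
 7.3, 2.6, -18.6) z [0.059  0.0595 0.0642]
side hi [358. 216.] 352 (array([407.1,  16.3]), 54.3, 50.8, -53.9) z [0.0632 0.0885 0.093 ]
side rack [297. 206.] 3672 (array([590.1,  45.9]), 391.5, 119.7, 90.0) z [0.0251 0.0443 0.0684]
side rack [337. 211.] 229 (array([479. ,  14.1]), 50.5, 46.3, -43.0) z [0.0434 0.0572 0.0614]
side rack [358. 219.] 477 (array([406.5,  16.3]), 58.6, 53.2, -87.5) z [0.0381 0.0839 0.0929]
side rack [324. 264.] 374 (array([404.7, 186.9]), 65.0, 47.2, -84.8) z [0.0458 0.0541 0.06  ]
side rack [285. 279.] 280 (array([456. , 284.5]), 64.4, 39.3, -83.8) z [0.0518 0.0558 0.06  ]
side rack [305. 289.] 294 (array([396.3, 277.3]), 65.1, 40.0, -80.1) z [0.0515 0.0557 0.0598]
```

View pics/crop1.png

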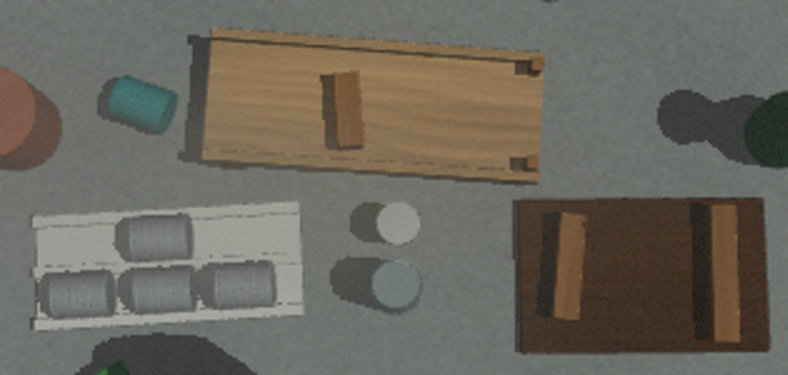

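Crop: the short chock in the rack is at crop (342,110), the mid chock on the board at (570,265) and the long at (725,272). Measured lengths are 86, 122 and 158 mm, so the choice holds. My region cut off the far rail, so I'll refit the rack.

```bash
cat >> m.py <<'E'
from scipy.optimize import least_squares
def rackfit(W):
    "lane pose (x,y,yaw) from rail tops and posts; yaw = angle of uphill axis from world +y"
    c=np.array([.0,.0785,.0353])
    for _ in range(2):
        h=W[...,2]-(W[...,:2]@c[:2]+c[2])
        reg=(W[...,0]>.5)&(W[...,0]<.72)&(W[...,1]>-.16)&(W[...,1]<.26)
        f=reg&(abs(h)<.006); A=np.c_[W[f][:,:2],np.ones(f.sum())]; c=np.linalg.lstsq(A,W[f][:,2],rcond=None)[0]
    h=W[...,2]-(W[...,:2]@c[:2]+c[2])
    rails=W[reg&(h>.010)&(h<.019)][:,:2]; posts=[P for P,_ in comps(reg&(h>.024)&(h<.045),W,6)]
    def loc(q,P): s,k=np.sin(q[2]),np.cos(q[2]); D=P-q[:2]; return np.c_[D@[k,s],D@[-s,k]]
    def res(q): return abs(abs(loc(q,rails)[:,0])-.071)
    q=least_squares(lambda q:res(np.r_[q[0],0,q[1]]),[.61,0],loss='soft_l1',f_scale=.004).x
    q=np.r_[q[0],0,q[1]]
    fl=W[reg&(h>-.006)&(h<.02)][:,:2]; L=loc(q,fl); L=L[abs(L[:,0])<.077]
    return q,c,np.percentile(L[:,1],[.3,99.7]),[(loc(q,P[:,:2]).mean(0).round(4),len(P)) for P in posts],res(q).mean()
E
python3 - <<'E'
from m import *
for n in('top','side'):
    q,c,e,po,rs=rackfit(np.load('/tmp/'+n+'.npz')['W']); print(n,q.round(4),c.round(4),e.round(4),rs.round(4)); print(po)
    W=np.load('/tmp/'+n+'.npz')['W']; z=W[...,2]
    reg=(W[...,0]>.3)&(W[...,0]<.56)&(W[...,1]>-.45)&(W[...,1]<-.1)
    for P,k in comps(reg&(z>.03)&(z<.055),W,100): print(k.round(),rect(P),np.median(P[:,2]).round(4))
E
```

```text
top [ 0.6144  0.     -0.0335] [0.0066 0.0784 0.0311] [-0.1532  0.2339] 0.0036
[(array([ 0.0575, -0.1425]), 30), (array([-0.0108,  0.0704]), 314), (array([-0.0574, -0.143 ]), 29)]
[439. 233.] (array([ 434. , -361.6]), 157.5, 32.9, 0.3) 0.0424
[377. 231.] (array([ 436.3, -185.1]), 121.9, 30.5, -4.0) 0.0426
side [ 0.6133  0.     -0.0327] [0.0039 0.0774 0.0324] [-0.1498  0.238 ] 0.0062
[(array([ 0.0572, -0.1381]), 19), (array([-0.0578, -0.1381]), 24), (array([-0.0115,  0.0746]), 250)]
[411. 148.] (array([ 438.9, -358.6]), 149.0, 40.8, 1.3) 0.0417
[385. 180.] (array([ 435.4, -183.2]), 123.1, 37.1, -3.5) 0.0414
```

```bash
cat >> m.py <<'E'
from scipy.spatial.transform import Rotation as R
yaw=-.033; O=np.array([.6094,-.1334,.024]); t=np.radians(4.5)
RL=(R.from_euler('z',yaw)*R.from_euler('x',t)).as_matrix()   # lane axes in world (x across, y uphill, z out)
lane=lambda x,y,z: O+RL@np.array([x,y,z])
def quat(j,n=(0,0,1)):
    "tool pointing along -n, jaws along j; the half turn with the smaller wrist angle"
    out=[]
    for s in(1,-1):
        z=-np.array(n,float); y=s*np.array(j,float); y-=z*(y@z); y/=np.linalg.norm(y)
        q=R.from_matrix(np.c_[np.cross(y,z),y,z]).as_quat()
        out.append(q)
    return out
def over(p,j,n=(0,0,1)):
    "joint move to a pose, choosing the half turn nearest wrist zero"
    best=None
    for q in quat(j,n):
        a=r.inverse_kinematics(p,q)
        if a is not None and (best is None or abs(a[5])<abs(best[0])): best=(a[5],q)
    r.move_to(p,best[1]); return best[1]
def stat(t=''): print(t,'t',round(r.current_t(),1),np.round(r.current_tool_pos(),4),'F',np.round(r.current_contact_force(),1),'open',round(r.current_opening(),3))
E
cat > s1.py <<'E'
from m import *
n=RL[:,2]; a=np.radians(5.8)
d=snap('top'); W=world(d); h=(W-O)@RL; 
for P,_ in comps((abs(h[...,0])<.06)&(h[...,1]>.01)&(h[...,1]<.36)&(h[...,2]>.022)&(h[...,2]<.045),W,100):
    print(rect(P)); c,w,_,a=rect(P)
c=(np.array(c)/1000+[-.0005,.0015]); a=np.radians(a)   # midway between the cameras
l=(np.r_[c,0]-O); 
yl=(c-O[:2])@RL[:2,1]; xl=(c-O[:2])@RL[:2,0]
p=lane(xl,yl,.026)
j=np.array([-np.sin(a),np.cos(a),0])
r.move_to([.3,-.45,.32],r.current_ee_rot())
q=over(p+[0,0,.12],j,n); r.set_gripper(.75,40); stat('above')
r.move_linear(p+.03*n,vel=.2); r.move_linear(p,vel=.06); stat('down')
r.set_gripper(0,40); stat('grip')
r.move_linear(p+n*.12,vel=.2); stat('up')
snap('top','t1.png')
E
python3 s1.py
```

```text
(array([606.4,  70.9]), 86.3, 30.1, 5.8)
above t 3.5 [0.6058 0.0689 0.186 ] F [-0.5 -0.5  0.1] open 0.751
down t 4.8 [0.6059 0.0691 0.066 ] F [ 0.8  0.4 -0.1] open 0.751
grip t 5.2 [0.6061 0.0691 0.0665] F [ 0.4 -0.3  3.5] open 0.343
up t 5.9 [0.6048 0.0597 0.1844] F [-0.2  0.5 -0.1] open 0.348
```

```bash
cat > s2.py <<'E'
from m import *
p=np.array([.436,-.274,.0395])
over(p+[0,0,.15],[0.03,1,0]); stat('above')
r.move_linear(p+[0,0,.02],vel=.2); r.move_linear(p,vel=.04); stat('down')
r.set_gripper(.62); stat('open')
r.move_linear(p+[0,0,.15],vel=.25)
r.move_to([.45,-.5,.3],r.current_ee_rot())
for n in('top','side'):
    d=snap(n,n+'2.png'); W=world(d); z=W[...,2]
    reg=(W[...,0]>.3)&(W[...,0]<.56)&(W[...,1]>-.45)&(W[...,1]<-.1)
    for P,k in comps(reg&(z>.03)&(z<.055),W,100): print(n,k.round(),rect(P),np.median(P[:,2]).round(4))
E
python3 s2.py; python3 -c "
import cv2;a=cv2.imread('pics/top2.png')[100:280,150:480];cv2.imwrite('pics/c2.png',cv2.resize(a,None,fx=2,fy=2))"
```

```text
above t 7.4 [ 0.4366 -0.2734  0.1894] F [ 1.   0.4 -0.7] open 0.34
down t 8.8 [ 0.436  -0.274   0.0394] F [ 1.1 -0.  -0.3] open 0.341
open t 9.2 [ 0.4361 -0.274   0.0396] F [ 0.3 -0.1  0.2] open 0.619
top [439. 233.] (array([ 433.9, -362.3]), 157.3, 32.7, 0.6) 0.0425
top [378. 225.] (array([ 451.4, -186.3]), 92.1, 30.5, -3.5) 0.0424
top [409. 232.] (array([ 436.8, -276.5]), 83.8, 31.3, -1.9) 0.0431
side [402. 144.] (array([ 470.2, -357.9]), 84.5, 37.8, -3.4) 0.041
side [399. 163.] (array([ 435.4, -271.2]), 85.3, 34.5, -1.9) 0.0413
side [385. 180.] (array([ 436. , -181.2]), 124.9, 35.4, -3.3) 0.0417
```

View pics/c2.png

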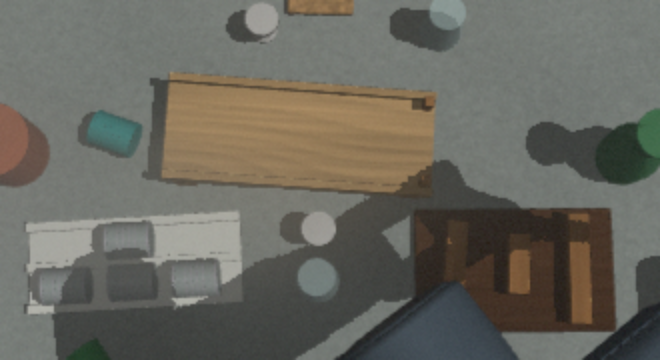

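The short chock is now on the board at crop (519,263) and the rack is empty. Its known pose shows the top camera reads about 2.5 mm low in y and the side camera about 2.8 mm high, so averaging the two is right. Next is the mid chock.

```bash
cat >> m.py <<'E'
def slide(p,n,d,step=.001,nmax=10,lim=3.,vel=.02):
    "creep from p along d until the force against d passes lim"
    r.sleep(.2); f0=np.mean([r.current_contact_force() for _ in range(4)],0)
    for i in range(1,nmax+1):
        r.move_linear(p+d*step*i,vel=vel); r.sleep(.1)
        f=-(np.array(r.current_contact_force())-f0)@d
        if f>lim: break
    print('slide',i,'f',round(f,2)); return p+d*step*i
E
cat > s3.py <<'E'
from m import *
a=np.radians(-3.6); p=np.array([.4358,-.1838,.0385]); n=RL[:,2]
over(p+[0,0,.15],[-np.sin(a),np.cos(a),0]); r.set_gripper(.62,50)
r.move_linear(p+[0,0,.03],vel=.25); r.move_linear(p,vel=.06); stat('down')
r.set_gripper(0,50); stat('grip')
r.move_linear(p+[0,0,.15],vel=.25)
g=lane(0,.020,.0268)
q=over(g+.12*n,RL[:,1],n); stat('over')
r.move_linear(g+.03*n,vel=.2); r.move_linear(g,vel=.04); stat('low')
e=slide(g,n,-RL[:,1]); stat('end')
print('lane',((np.array(r.current_tool_pos())-O)@RL).round(4))
E
python3 s3.py
```

```text
down t 13.8 [ 0.4358 -0.1838  0.0384] F [ 0.7  0.1 -0.1] open 0.622
grip t 14.1 [ 0.4361 -0.1839  0.0389] F [-1.5  1.5  5.8] open 0.341
over t 15.7 [ 0.6084 -0.1252  0.1707] F [-0.9  0.1 -0.2] open 0.341
low t 17.2 [ 0.6099 -0.1156  0.0523] F [-2.6  0.4  2.8] open 0.337
slide 4 f 7.09
end t 18.8 [ 0.6099 -0.1186  0.0521] F [1.7 7.3 2.3] open 0.344
lane [0.     0.0169 0.0268]
```

```bash
cat > s4.py <<'E'
from m import *
n=RL[:,2]
r.set_gripper(.6); stat('open')
p=np.array(r.current_tool_pos()); r.move_linear(p+.12*n,vel=.2)
r.move_to([.45,-.42,.32],r.current_ee_rot())
for nm,dy in(('top',[-.0008,.0025,0]),('side',[.0006,-.0028,0])):
    d=snap(nm,nm+'4.png'); W=world(d)+dy; L=(W-O)@RL
    for P,k in comps((abs(L[...,0])<.064)&(L[...,1]>-.03)&(L[...,1]<.36)&(L[...,2]>.021)&(L[...,2]<.04),L,60): print(nm,k.round(),rect(P),np.median(P[:,2]).round(4))
    z=W[...,2]; reg=(W[...,0]>.34)&(W[...,0]<.52)&(W[...,1]>.12)&(W[...,1]<.44)
    for P,k in comps(reg&(z>.03),W,60): print(nm,k.round(),rect(P),np.median(P[:,2]).round(4))
E
python3 s4.py; python3 -c "
import cv2;a=cv2.imread('pics/top4.png')[100:280,150:480];b=cv2.imread('pics/side4.png')[130:310,200:450];cv2.imwrite('pics/c4.png',cv2.hconcat([cv2.resize(a,None,fx=1.4,fy=1.4),cv2.resize(b,(330,252))]))"
```

```text
open t 19.1 [ 0.6097 -0.1198  0.0518] F [ 0.4  0.5 -0.1] open 0.603
top [357. 170.] (array([-0. , 10.5]), 127.9, 44.3, -0.3) 0.0302
top [214. 220.] (array([457.4, 283.5]), 64.5, 52.5, -86.5) 0.0539
top [248. 239.] (array([405.1, 186.2]), 64.7, 52.3, -85.2) 0.0535
top [215. 241.] (array([398.1, 276.5]), 65.4, 52.2, -85.8) 0.0538
top [182. 243.] (array([390. , 370.7]), 66.3, 52.2, -86.4) 0.053
side [328. 166.] (array([-0.5, 10.5]), 126.0, 47.9, -0.2) 0.0297
side [324. 266.] (array([404.7, 183.5]), 68.9, 51.5, -87.5) 0.0523
side [285. 282.] (array([457.4, 282.2]), 66.8, 51.0, -85.4) 0.0525
side [305. 292.] (array([398.3, 275.2]), 65.9, 51.9, -85.0) 0.0529
side [284. 321.] (array([390.1, 367.4]), 66.8, 53.1, -86.5) 0.0529
```

View pics/c4.png

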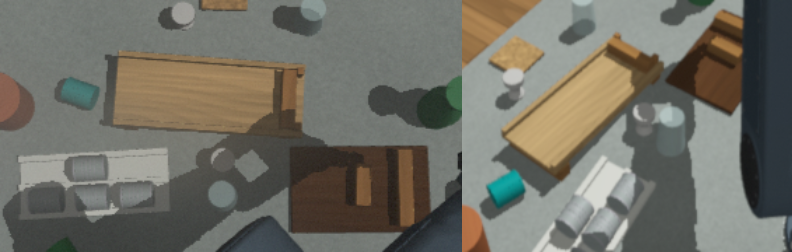

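The mid chock lies square against both posts: about 0° yaw, top 30 mm above the floor, uphill face at lane y of about 32. There are four grey tins in the tray. I'll do the first tin.

```bash
cat > tin.py <<'E'
import sys
from m import *
def slide2(p,d,step=.001,nmax=12,lim=2.5):
    f=lambda:np.mean([(r.sleep(.02),np.array(r.current_contact_force()))[1] for _ in range(6)],0)
    r.sleep(.2); f0=f()
    for i in range(1,nmax+1):
        r.move_linear(p+d*step*i,vel=.02); g=-(f()-f0)@d
        if g>lim: break
    print('slide',i,'f',round(g,2)); return g>lim
def pick(c):
    p=np.array([*c,.035])
    over(p+[0,0,.15],[-.081,.997,0]); r.set_gripper(.88,40)
    r.move_linear(p+[0,0,.04],vel=.3); r.move_linear(p,vel=.08)
    r.set_gripper(0,40); stat('grip'); r.move_linear(p+[0,0,.16],vel=.3)
def place(y):
    n=RL[:,2]; g=lane(0,y+.006,.0297)
    over(g+.12*n,RL[:,0],n); r.move_linear(g+.03*n,vel=.25); r.move_linear(g,vel=.05)
    ok=slide2(g,-RL[:,1]); e=np.array(r.current_tool_pos()); print('lane',((e-O)@RL).round(4))
    if not ok: sys.exit('no contact; still holding')
    r.set_gripper(.86); r.sleep(.2); r.move_linear(e+.12*n,vel=.25); stat('done')
    return ((e-O)@RL)[1]
E
python3 - <<'E'
from tin import *
pick((.4574,.2828)); y=place(.0585); print(y)
p=r.current_tool_pos(); r.move_to([.40,.20,.28],r.current_ee_rot())
snap('top','t5.png'); d=snap('side','s5.png')
E
python3 -c "
import cv2;a=cv2.imread('pics/t5.png')[100:280,150:480];b=cv2.imread('pics/s5.png')[130:310,200:450];cv2.imwrite('pics/c5.png',cv2.hconcat([cv2.resize(a,None,fx=1.4,fy=1.4),cv2.resize(b,(330,252))]))"
```

```text
grip t 25.6 [0.4577 0.283  0.0355] F [-0.9 -1.1  3.3] open 0.746
slide 7 f 8.53
lane [0.     0.0586 0.0298]
done t 32.9 [ 0.6106 -0.0868  0.1776] F [-0.4  0.5 -0.5] open 0.855
0.058556191184917464
```

View pics/c5.png

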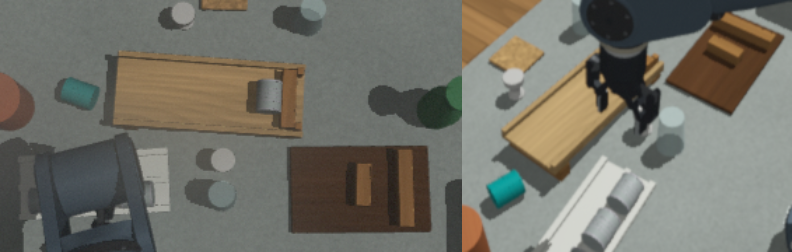

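The first tin lies against the chock at crop (268,97). I'll place the other three, checking the row from the top camera before each.

```bash
cat >> tin.py <<'E'
def row(nm='top',dy=(-.0008,.0025,0)):
    W=world(snap(nm))+np.array(dy); L=(W-O)@RL
    m=(abs(L[...,0])<.062)&(L[...,1]>-.02)&(L[...,1]<.36)
    c=[rect(P) for P,_ in comps(m&(L[...,1]<.036)&(L[...,2]>.021)&(L[...,2]<.035),L,60)]
    tn=sorted(round(float(P[:,1].mean()),4) for P,_ in comps(m&(L[...,2]>.045)&(L[...,2]<.06),L,20))
    print(nm,'chock',c,'tins',tn); return len(c)>0,tn
E
python3 - <<'E'
from tin import *
y=.0586
for i,c in enumerate([(.4049,.1848),(.3982,.2758),(.3900,.369)]):
    pick(c); ok,tn=row()
    if not ok or len(tn)!=i+1 or tn[0]>.066: sys.exit('row disturbed? holding')
    y=place(y+.052)
r.move_to([.40,.0,.35],r.current_ee_rot()); r.move_to([.2,-.45,.35],r.current_ee_rot())
row(); row('side',(.0006,-.0028,0)); snap('top','t6.png'); snap('side','s6.png'); stat()
E
python3 -c "
import cv2;a=cv2.imread('pics/t6.png')[100:280,150:480];b=cv2.imread('pics/s6.png')[130:310,200:450];cv2.imwrite('pics/c6.png',cv2.hconcat([cv2.resize(a,None,fx=1.4,fy=1.4),cv2.resize(b,(330,252))]))"
```

```text
grip t 37.5 [0.4053 0.1849 0.0357] F [-0.3 -1.8  6.4] open 0.746
top chock [(array([-0.2, 12. ]), 123.6, 44.8, 1.1)] tins [0.0589]
slide 7 f 8.29
lane [-0.      0.1106  0.0297]
done t 44.4 [ 0.6123 -0.0349  0.1816] F [-0.9 -0.8 -0.1] open 0.861
grip t 47.5 [0.3986 0.276  0.0357] F [ 0.  -1.4  6.5] open 0.746
top chock [(array([-0.2, 12.2]), 123.8, 44.7, 0.9)] tins [0.0582, 0.1107]
slide 7 f 5.18
lane [0.     0.162  0.0297]
done t 54.6 [0.6141 0.0162 0.1857] F [ 0.1  0.1 -0.8] open 0.858
grip t 57.8 [0.3903 0.3693 0.0355] F [-1.   0.6  2.8] open 0.744
top chock [(array([-0. , 11.1]), 123.6, 45.4, -0.2)] tins [0.0581, 0.1106, 0.1623]
slide 6 f 5.71
lane [0.     0.2146 0.0298]
done t 64.6 [0.6157 0.0687 0.1898] F [-0.1 -0.8 -0.2] open 0.858
top chock [(array([-0.2, 12.6]), 123.1, 46.8, 0.7)] tins [0.0585, 0.11, 0.163, 0.2145]
side chock [(array([-0.4, 11.3]), 122.8, 48.2, -0.6)] tins [0.059, 0.1111, 0.1624, 0.2143]
 t 67.7 [ 0.2005 -0.4497  0.3501] F [ 0.6 -1.   1.5] open 0.863
```

View pics/c6.png

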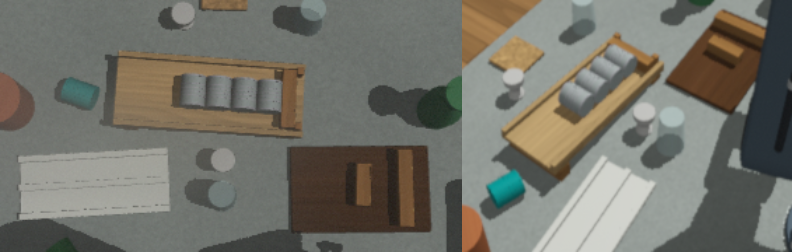

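All four tins (crop (190–270, 92)) sit in one row against the chock, the tray is empty, and the short and long chocks are on the board. The bystanders are where they were. Handing in.

```bash
python3 -c "
from tin import *
row(); r.hand_in()"
```

```text
top chock [(array([ 0.1, 11.7]), 123.9, 44.0, 0.8)] tins [0.0587, 0.1111, 0.1624, 0.2138]
the job is handed in; nothing more can be done
```

The job is done and handed in, with about 68 s of the 210 s used at the last reading. I moved the short chock to the middle of the board. I then laid the 122 mm chock in the empty rack, pressed against both stop posts. All four tins present followed, each released only after I felt it touch the chock or the tin before it.

**Last checks:**
- Both cameras, and a final top view just before handing in, put the tins at about 59, 111, 162 and 214 mm up the lane. That is 52 mm apart, so they are touching.
- The chock was square to within about 1°.
- The long and short chocks are on the board, and the glasses, egg cups, carafe, pot and coloured look-alike tins were not touched.

**Disagreements:**
- The two cameras differed by about 5 mm in y. I corrected for this using the known position where I set the short chock down.
- The chock reached the posts about 2 mm earlier than estimated, so I set the tin positions from where it actually stopped.
- I saw no sign of either chock being knocked aside during the run.

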